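# Lift the blank magazine off the button press

### The arm

A 6-joint arm with a two-finger parallel gripper is mounted at the origin on the work surface. World frame = base frame: x ahead of the robot, y to its left, z up, the work surface at z = 0. Lengths are in m, angles in degrees, forces in N, time in s.
With the tool pointing down it reaches from about 0.4 to 0.825 m from the base axis. Payload 7 kg.
Tool frame: the origin (TCP) lies midway between the tips of the shut fingers; the grasp point (between the pads) lies 19 mm behind it; x points along the fingers, z is the direction in which the jaws open and shut, and the axes are right-handed (so a half turn about x gives the same grasp; the last joint's range is limited). The gripper opens to 88 mm and grips with 3 to 60 N. Pads are 19 mm wide; open, the fingers measure 130 mm over their backs; the gripper's body (78 mm by 193 mm) begins 47 mm behind the grasp point.
Start: joints at [84.975, 20.546, 0.682, 0, -70.136, -16.507], TCP at [0.248, 0.628, 0.227] pointing down, gripper open.
Joint ranges: [-176.03, 176.03], [-82.01, 121.73], [-58.28, 71.71], [-173.87, 95.51], [-174.79, -0.11], [-173.66, 173.66]. Speed limits (degrees/s): [136.94, 136.94, 172.46, 180, 180, 180].

### API

Orientations are given as [roll, pitch, yaw] about the fixed x, y, z axes, in that order (R = Rz(yaw) Ry(pitch) Rx(roll)).
In Python, from plant import get_state, capture, close_job gives the robot as it stands.
- The arm moves only by the tool play_rows, never from a script. Its argument "series" is one flat list of numbers, 4 for each row, row after row: the shift along the tool's x, y, z in m, then the turn about the tool's x in rad. In form: [tx, ty, tz, spin, tx, ty, tz, spin, ...]. A call has exactly 5 rows; each row shifts and turns the commanded pose from where the row before left it, along the tool's axes as they then stand; what a row does not reach is not made up. A row lasts 1/12 s, in which the tool goes at most 41.7 mm and 7.16 degrees, less where a joint would pass 70% of its speed; a pose out of reach is approached as far as the arm can. A call is refused whole if a number of a shift passes 0.0417 or a number of a turn 0.125, either way. A call with a gripper value outside its range is refused whole. "jaw" is the opening in per cent of the stroke, from 0 (shut) to 100 (fully open), set as the call begins (left out, the last holds). The fingers move at their own pace and stop on an object; "squeeze" is the grip in N (left out, the last holds). Time passes only in rows, so rows that do not move let the fingers close, or fill a call up. It gives the time, the measured TCP pose, the force and the opening at its end, in the units of the state.
- get_state(): the state, without advancing time (a new reading comes with each control period).
- capture(name): name is "side" or "top"; returns a dict with "img" (480x640x3 uint8, blue, green, red), "K" (3x3 intrinsics, pixels), "world_from_camera" (4x4, takes a point from camera to world coordinates). Camera axes: x right, y down, z forward; pixel columns grow to the right and rows downward; lengths in m; the calibration is good to about 2 mm. A picture is of the moment at which its call begins. There is no depth.
- close_job(): hands the job in, once; it reports no verdict.
The state is a dict: "time_s": time; "joints": joint angles; "qd": joint speeds; "joint_torque": joint torques, N m; "tcp_pos": TCP position; "eef_rot": TCP orientation; "contact_force": force on the tool from outside, world axes, zero at the start; "moment": the same for the moment, N m; "gripper_width": finger opening in m.
Only numpy, scipy, OpenCV 4.12 (cv2) and the standard library are available. Lean on these libraries where they do the work, as an engineer would, in place of code of your own. Each camera call takes 0.05 s, during which the arm holds its last target.

### The job

I need to brush out the feed slot of the press. Take the brass follower weight off the wafers in the press's magazine and lay it on its side in the wooden vee cradle, its body centred in the trough, without dropping it; then pinch the magazine's two side catches together, lift the magazine straight up out of its seat, and finish still holding it upright and still, about 10 cm above where it sat. Leave everything else on the bench where it is.

Things in the scene. Friction and masses are not known exactly. Their poses are not given: they have to be found in the camera images.
- press: Fixed chrome hand press. Origin: on the bench under the magazine's seat; z up. Bed 30 mm above the bench, x -53 to 53, y -260 to 75 mm. Column, overarm, ram and knurled wheel (up to 302 mm high) stand round x 0, y -165 mm; nothing of them nearer the magazine than y -113 mm. On the +y side only a low pusher rod with knob, to y 110 mm, under 50 mm high.
- seat (a point): Centre of the seat's floor on the press bed, 30 mm above the bench, where the seated magazine's origin lies; axes as the press's. The seat is a steel pocket 49 x 49 mm inside, 18 mm high; its walls reach 35.5 mm from the centre on the -x and +x sides, where a lip (12 to 18 mm above the bed) overhangs the catches' teeth.
- magazine: Magazine in the seat, about 0.26 kg: aluminium block 46 x 46 x 24 mm, four guide rods, top ring (41 mm outside, 32 inside, 66 to 72 mm above the underside), 27 mm bone wafers fixed inside up to 50 mm. Origin: centre of its underside; z up; x, y as the press's. 1.5 mm play each way in the seat; it leaves the seat after rising 18 mm straight up. A steel catch on its -x and +x sides.
- catch_near (a joint): Travel of the -x side's catch towards +x: 0 m out, its tooth 3.5 mm under the seat's lip (latched); 0.006 m fully pinched in; free of the lip from about 0.0035 m. A spring pushes it out with 2.4 N at 0, 6 N at 0.006 m.
- catch_far (a joint): The same for the catch on the magazine's +x side, which moves towards -x.
- catch_near_pad (a point): Centre of the outer face of the -x catch's upright ribbed thumb pad: 24 mm wide along y, 28 mm tall, 30 to 58 mm above the magazine's underside (this point at 44 mm). Over both pads' outer faces: 62 mm when out, 50 mm when both are fully pinched in.
- catch_far_pad (a point): The same for the +x catch's thumb pad.
- weight: Round follower weight, about 0.3 kg: cork foot and brass body 26 mm across from 0 to 60 mm, neck 17 mm across to 66 mm, round knob 22 mm across from 66 to 86 mm (top). Stands upright on the wafers, its lowest 22 mm inside the magazine's ring and rods. Origin: centre of the cork underside; z along its axis to the knob. Balance point about 40 mm from the cork end.
- weight_mid (a point): On the weight's axis, 30 mm from the cork end: the middle of its 60 mm body.
- weight_knob (a point): On the weight's axis, 76 mm from the cork end: the middle of the knob.
- cradle: Wooden cradle fixed to the bench, base board 66 x 60 x 8 mm. Origin: centre of its underside. An open-ended 90 degree vee trough runs along its x, 50 mm long; vertex 28 mm above the bench, sides rising at 45 degrees to 46 mm high, 18 mm either side. The weight's body lies in it, the knob overhanging either end.
- cradle_seat (a point): Centre of the cradle, 46.4 mm above the bench: where the weight's axis (and, centred, the middle of its body) lies in the vee; x along the trough.
- die: Bystander: steel button shank die, stepped and round, 44 mm across, 40 mm high, loose. Origin at the centre of its underside.
- wafers: Bystander: loose stack of bone wafers, 27 mm across, 24 mm high. Origin at the centre of its underside.
- jar: Bystander: frosted glass jar with a steel lid, 68 mm across, 92 mm high, loose. Origin at the centre of its underside.
- tray: Bystander: low wooden tray of finished buttons, 110 x 150 x 22 mm, fixed.
- mallet: Bystander: small hammer with a wooden handle lying on the bench, loose.
- bench_brush: Bystander: flat brush, 140 mm long, lying on the bench, loose.

How it is judged (in metres and radians):
On the way, in this order (a step that is already met when the one before it is completed fails the run):
1. the weight lies on its side in the cradle, let go, with the magazine still in its seat (angle between weight's own z axis and vertical between 1.42 and 1.72 rad and angle between the z axis of weight and the x axis of cradle_seat, either way round below 0.15 rad and distance between weight_mid and cradle_seat below 0.02 m and linear speed of weight below 0.03 m/s and contact force between the fingers and weight below 0.1 N and distance between magazine and seat below 0.008 m), for 0.2 s.
2. both catches are pinched in while the magazine is still in its seat (value of joint each of catch_near, catch_far above 0.003 m and distance between magazine and seat below 0.008 m), for 0.05 s.
At the end, for the whole second after the job is handed in: Magazine held by both pinched catches (3 mm in or more), underside 70 mm or more above the bed, within 80 mm sideways of its seat, upright within 0.2 rad, still, clear of the press. Weight untouched, level and along the trough within 0.15 rad, its body centred within 20 mm (height (world z) of magazine above 0.1 m and horizontal distance between magazine and seat below 0.08 m and angle between magazine's own z axis and vertical below 0.2 rad and linear speed of each of magazine, weight below 0.03 m/s and value of joint each of catch_near, catch_far above 0.003 m and contact force between the fingers and magazine above 3 N and contact force between press and magazine below 0.1 N and angle between weight's own z axis and vertical between 1.42 and 1.72 rad and angle between the z axis of weight and the x axis of cradle_seat, either way round below 0.15 rad and distance between weight_mid and cradle_seat below 0.02 m and contact force between the arm and weight below 0.1 N); the arm keeps its last pose, push and grip.
It fails at once if the weight is dropped or thrown into the cradle (over 0.7 m/s within 30 mm of its place there) (distance between weight_mid and cradle_seat below 0.03 m and linear speed of weight above 0.7 m/s).
It fails at once if the weight lands on the bench (height (world z) of weight_mid below 0.02 m).
It fails at once if a bystander is shifted by more than 25 mm or tipped (distance of any of die, wafers, jar, mallet, bench_brush from where it was at the start of the episode above 0.025 m or angle between any of jar, die, wafers's own z axis and vertical above 0.3 rad).
It also fails if it takes over 56 s, if anything falls off the work surface, if the arm or the gripper's body presses on something with over 40 N, if the wrist force passes 120 N, or if a joint passes its speed limit or range.

## Working session

There is one attempt and no reset: what is moved stays moved. The work goes in short steps, Python scripts to look and compute and a tool call to move; the robot and the scene stay as the last step left them, time stands still between calls to the robot, and variables do not carry over. Pictures are saved under pics/ and viewed, and the job is handed in when it is done.

Besides the shell and the picture viewer there is one more tool, called after "Emit:" by a JSON object that holds its "op" and its "data", one argument or row to a line. play_rows: Moves the arm, as the interface text tells. Its arguments: {"type":"object","properties":{"series":{"type":"array","items":{"type":"number"}},"jaw":{"type":"number"},"squeeze":{"type":"number"}},"required":["series"]}

```bash
mkdir -p pics; python3 - <<'E'
from plant import get_state, capture
import cv2,numpy as np
s=get_state();print(s)
for n in("side","top"):
    c=capture(n);cv2.imwrite(f"pics/{n}0.png",c["img"]);np.savez(f"{n}.npz",K=c["K"],T=c["world_from_camera"])
    print(n,c["K"].tolist(),np.round(c["world_from_camera"],4).tolist())
E
```

```text
{'time_s': 0.0, 'joints': array([ 8.49739247e+01,  2.05912951e+01,  6.34743460e-01, -2.28403478e-02,
       -7.01355732e+01, -1.65084466e+01]), 'qd': array([-0.09796201,  0.08523791,  0.0715036 ,  0.06369096, -0.03352365,
       -0.06760217]), 'joint_torque': array([ 1.69017716e-03, -5.82713985e+01,  2.93038934e+01,  6.99707463e+00,
        6.87621126e-03, -1.53871306e-04]), 'tcp_pos': array([0.247579  , 0.62743241, 0.22562308]), 'eef_rot': array([   3.39052595,   89.90540528, -108.15177422]), 'contact_force': array([0.36376242, 0.10560728, 0.25644467]), 'moment': array([ 0.0409819 , -0.01398474,  0.04556756]), 'gripper_width': 0.08756314327915908}
side [[491.7449198656522, 0.0, 314.8308089542588], [0.0, 491.7449198656522, 238.80427836380264], [0.0, 0.0, 1.0]] [[0.8323, -0.3166, 0.4549, 0.0496], [-0.5542, -0.4892, 0.6735, -0.8267], [0.0093, -0.8127, -0.5827, 0.8225], [0.0, 0.0, 0.0, 1.0]]
top [[483.30473676664235, 0.0, 324.05130093626525], [0.0, 483.30473676664235, 240.14360399321137], [0.0, 0.0, 1.0]] [[0.0258, -0.9982, 0.0545, 0.4943], [-0.9992, -0.0273, -0.0276, -0.017], [0.029, -0.0537, -0.9981, 1.3238], [0.0, 0.0, 0.0, 1.0]]
```

View pics/side0.png

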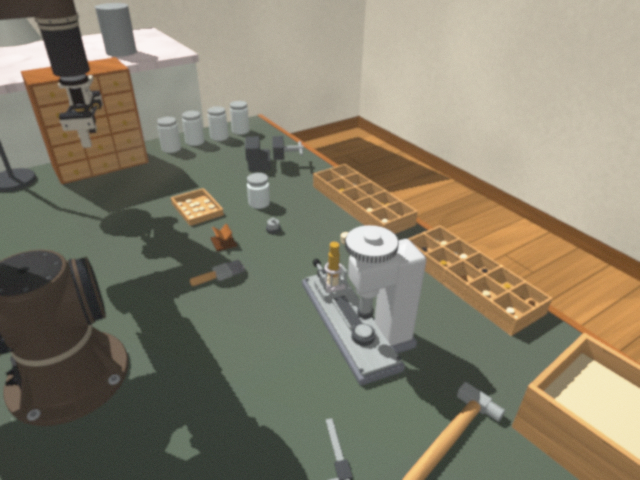

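View pics/top0.png

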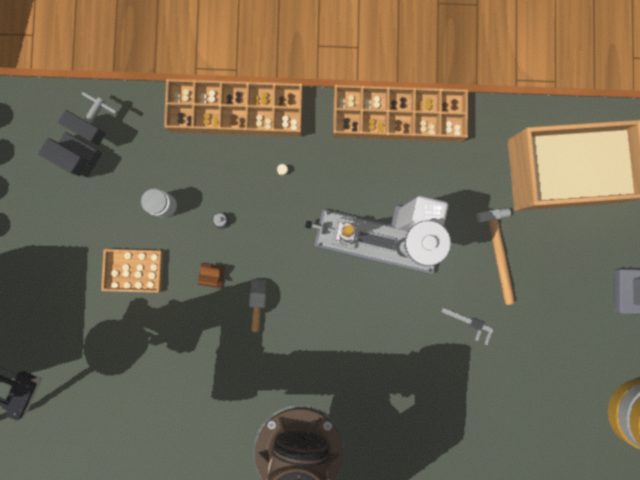

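```bash
python3 - <<'E'
import cv2
t=cv2.imread("pics/top0.png");s=cv2.imread("pics/side0.png")
cv2.imwrite("pics/c1.png",cv2.resize(t[200:280,300:400],None,fx=8,fy=7.5,interpolation=cv2.INTER_CUBIC)[:600])
cv2.imwrite("pics/c2.png",cv2.resize(t[250:300,180:240],None,fx=10,fy=10,interpolation=cv2.INTER_CUBIC))
cv2.imwrite("pics/c3.png",cv2.resize(s[225:325,300:400],None,fx=6,fy=6,interpolation=cv2.INTER_CUBIC))
cv2.imwrite("pics/c4.png",cv2.resize(s[215:260,200:250],None,fx=12,fy=12,interpolation=cv2.INTER_CUBIC))
E
```

```text
(no output)
```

View pics/c1.png

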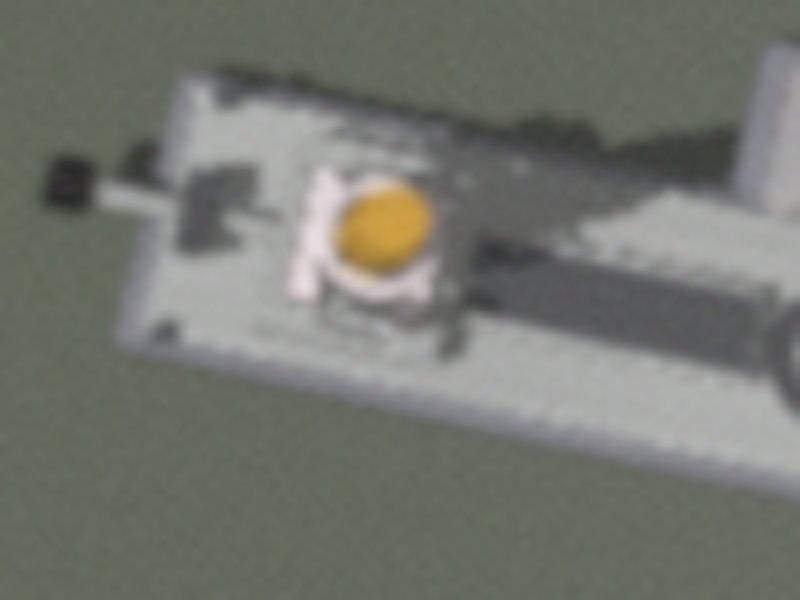

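View pics/c2.png

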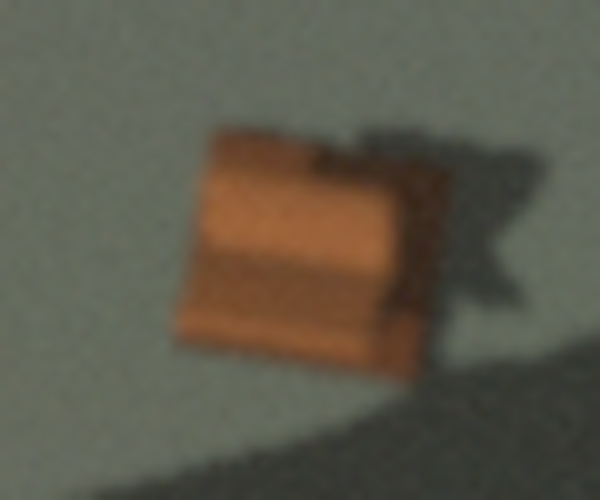

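View pics/c3.png

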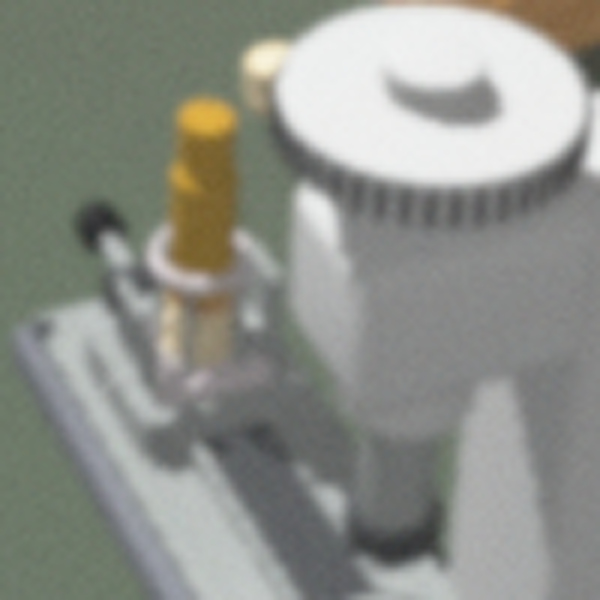

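View pics/c4.png

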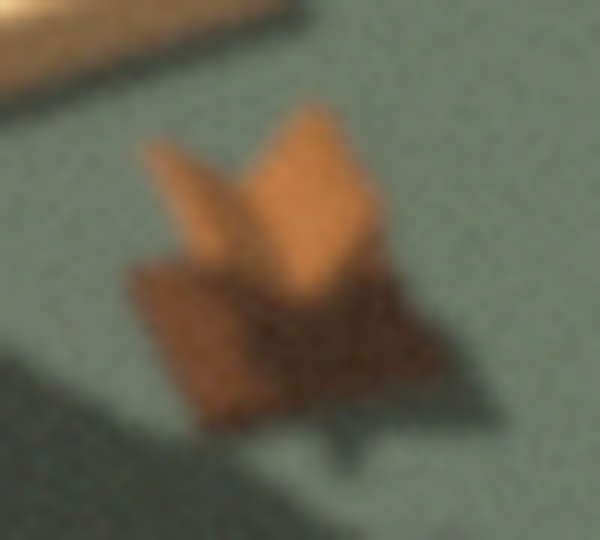

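```bash
cat > h.py <<'E'
import numpy as np,cv2
C={n:(lambda d:(d["K"],d["T"]))(np.load(f"{n}.npz")) for n in("side","top")}
def proj(n,P):
    K,T=C[n];P=np.atleast_2d(P);R=T[:3,:3];p=(P-T[:3,3])@R;q=p@K.T;return q[:,:2]/q[:,2:]
def onz(n,uv,z):
    K,T=C[n];d=T[:3,:3]@np.linalg.inv(K)@np.array([uv[0],uv[1],1.]);o=T[:3,3];return o+d*(z-o[2])/d[2]
def crop(uv,o,f): return ((np.array(uv)+.5)/np.array(f)-.5+np.array(o))
def place(P,x,y,yaw):
    P=np.atleast_2d(P)/1000.;c,s=np.cos(yaw),np.sin(yaw);R=np.array([[c,-s,0],[s,c,0],[0,0,1]]);return P@R.T+[x,y,0]
def draw(img,n,box,f,polys,out):
    u0,v0,u1,v1=box;im=cv2.resize(img[v0:v1,u0:u1],None,fx=f,fy=f,interpolation=cv2.INTER_CUBIC)
    for P,col in polys:
        q=(proj(n,P)-[u0,v0]+.5)*f-.5
        cv2.polylines(im,[np.round(q).astype(int).reshape(-1,1,2)],False,col,1)
    cv2.imwrite(out,im)
def circ(r,z,n=40):
    a=np.linspace(0,2*np.pi,n);return np.c_[r*np.cos(a),r*np.sin(a),0*a+z]
def rect(x0,x1,y0,y1,z): return np.array([[x0,y0,z],[x1,y0,z],[x1,y1,z],[x0,y1,z],[x0,y0,z]],float)
E
cat > ov.py <<'E'
import sys,cv2,numpy as np
from h import *
px,py,pyaw,cx,cy,cyaw=map(float,sys.argv[1:7]);tag=sys.argv[7]
pyaw=np.radians(pyaw);cyaw=np.radians(cyaw)
P=lambda A:place(A,px,py,pyaw); Q=lambda A:place(A,cx,cy,cyaw)
pp=[(P(rect(-53,53,-260,75,30)),(0,0,255)),(P(circ(20.5,102)),(255,0,0)),(P(circ(11,166-10)),(0,255,0)),(P(circ(13,140)),(255,255,0)),(P(rect(-35.5,35.5,-24.5,24.5,48)),(255,0,255))]
cc=[(Q(rect(-33,33,-30,30,8)),(0,0,255)),(Q(rect(-33,33,-30,30,0)),(0,0,255)),(Q(rect(-25,25,-18,18,46)),(255,0,0)),(Q([[-25,0,28],[25,0,28]]),(0,255,0))]
t=cv2.imread("pics/top0.png");s=cv2.imread("pics/side0.png")
draw(t,"top",(300,200,400,275),8,pp,f"pics/ov{tag}a.png")
draw(s,"side",(290,230,390,305),8,pp,f"pics/ov{tag}b.png")
ims=[]
draw(t,"top",(190,255,230,295),10,cc,f"pics/x1.png")
draw(s,"side",(200,217,240,257),10,cc,f"pics/x2.png")
cv2.imwrite(f"pics/ov{tag}c.png",np.hstack([cv2.imread("pics/x1.png"),cv2.imread("pics/x2.png")]))
E
python3 - <<'E'
from h import *
print("knob top",onz("top",crop((386,225),(300,200),(8,7.5)),.158),onz("side",crop((208,118),(300,225),(6,6)),.166))
print("ring side",onz("side",crop((205,265),(300,225),(6,6)),.102))
a=onz("top",crop((198,80),(300,200),(8,7.5)),.03);b=onz("top",crop((135,340),(300,200),(8,7.5)),.03)
print("bed corners",a,b,np.linalg.norm(a-b),np.degrees(np.arctan2(*(a-b)[1::-1])))
k=[onz("top",crop(p,(180,250),(10,10)),z) for p,z in [((215,135),.008),((452,172),.008),((412,380),.008),((180,340),.008)]]
print(k,np.mean(k,0)); e=k[0]-k[1];e2=k[3]-k[2];print(np.degrees(np.arctan2(e[1],e[0])),np.degrees(np.arctan2(e2[1],e2[0])),np.linalg.norm(e),np.linalg.norm(k[0]-k[3]))
E
```

```text
knob top [ 0.58516882 -0.10618094  0.158     ] [ 0.58727803 -0.10930518  0.166     ]
ring side [ 0.58291343 -0.11699229  0.102     ]
bed corners [ 0.64552105 -0.05142772  0.03      ] [ 0.55160566 -0.03273167  0.03      ] 0.09575825264709811 -11.258873663623511
[array([0.49509859, 0.27720396, 0.008     ]), array([0.48676657, 0.21320225, 0.008     ]), array([0.43051928, 0.22186658, 0.008     ]), array([0.4397246 , 0.28439301, 0.008     ])] [0.46302726 0.24916645 0.008     ]
82.58270101913989 81.62491632628732 0.0645417844117536 0.05583870381901407
```

```bash
python3 ov.py 0.585 -0.110 -12.5 0.463 0.249 82 1
```

```text
(no output)
```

View pics/ov1a.png

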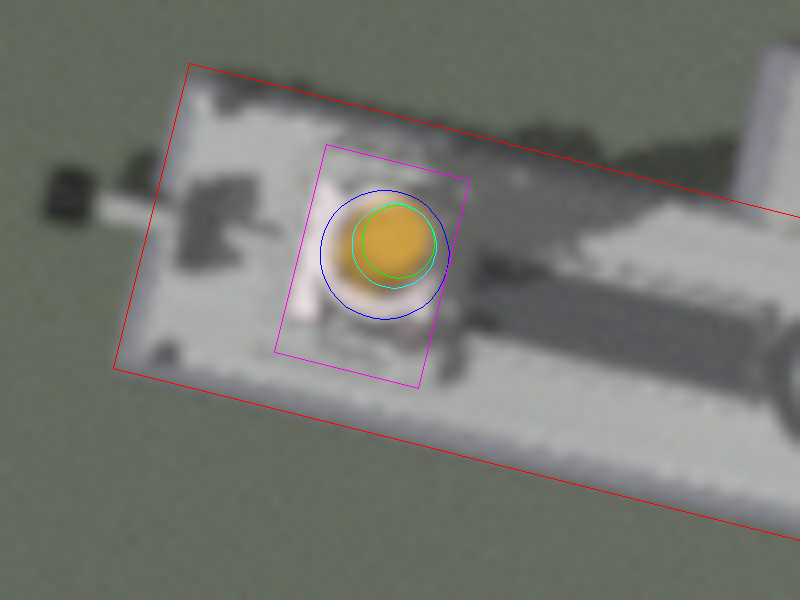

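View pics/ov1b.png

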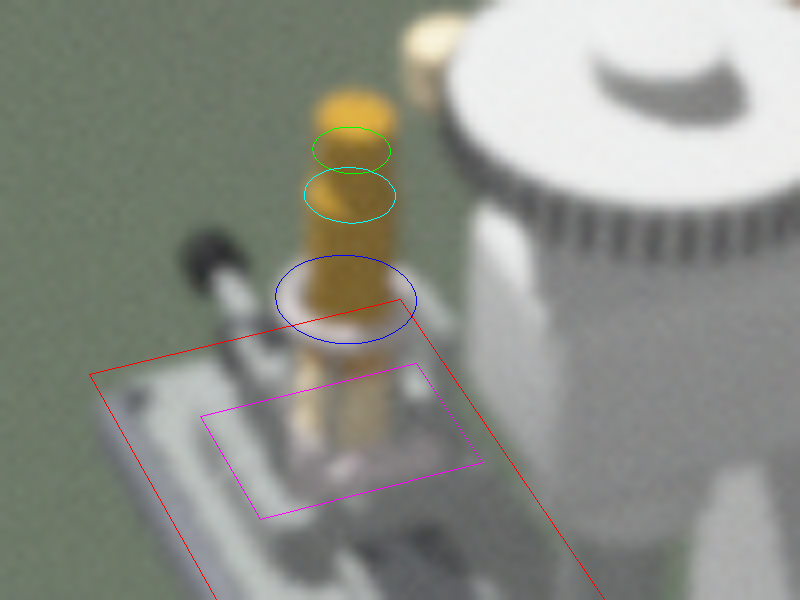

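View pics/ov1c.png

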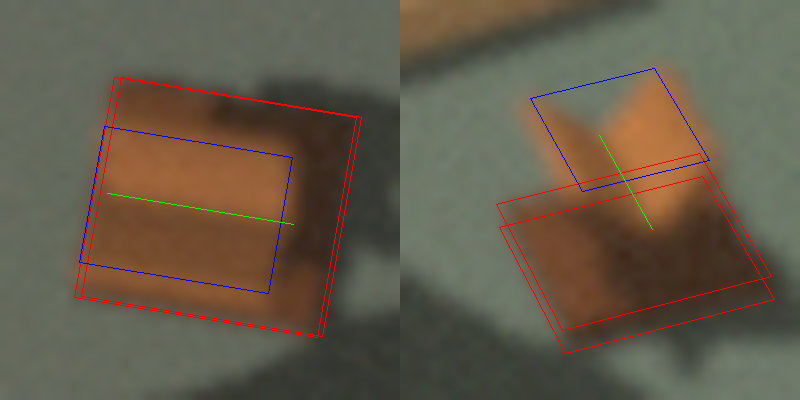

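```bash
sed -i 's/^pp=\[/pp=[(P(circ(11,166)),(0,255,0)),/' ov.py; python3 ov.py 0.5865 -0.1105 -11.6 0.4625 0.2485 82 2
python3 - <<'E'
from h import *
from scipy.spatial.transform import Rotation as R
r=R.from_euler('xyz',[3.39,89.905,-108.15],degrees=True).as_matrix();print(r.round(3))
z=r[:,2];print("jaw yaw",np.degrees(np.arctan2(z[1],z[0])))
for n,uv,zz in [("jar",(157,202),.09),("die",(220,220),.035),("mallet",(258,293),.02),("wafers",(282,169),.024),("trayR",(162,270),.02)]: print(n,onz("top",uv,zz).round(3))
E
```

```text
[[-0.001  0.93  -0.367]
 [-0.002 -0.367 -0.93 ]
 [-1.     0.     0.002]]
jaw yaw -111.5400046489847
jar [0.647 0.376 0.09 ]
die [0.611 0.226 0.035]
mallet [0.419 0.12  0.02 ]
wafers [0.755 0.066 0.024]
trayR [0.474 0.377 0.02 ]
```

View pics/ov2a.png

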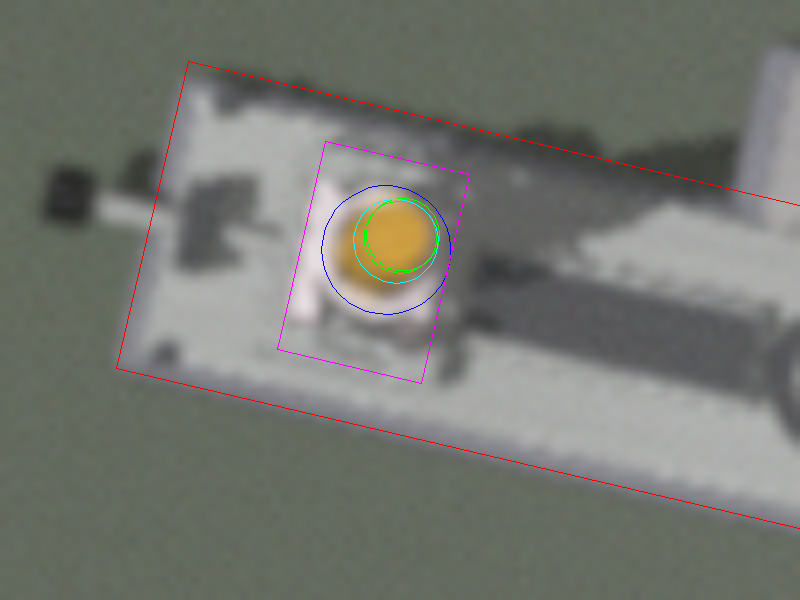

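View pics/ov2b.png

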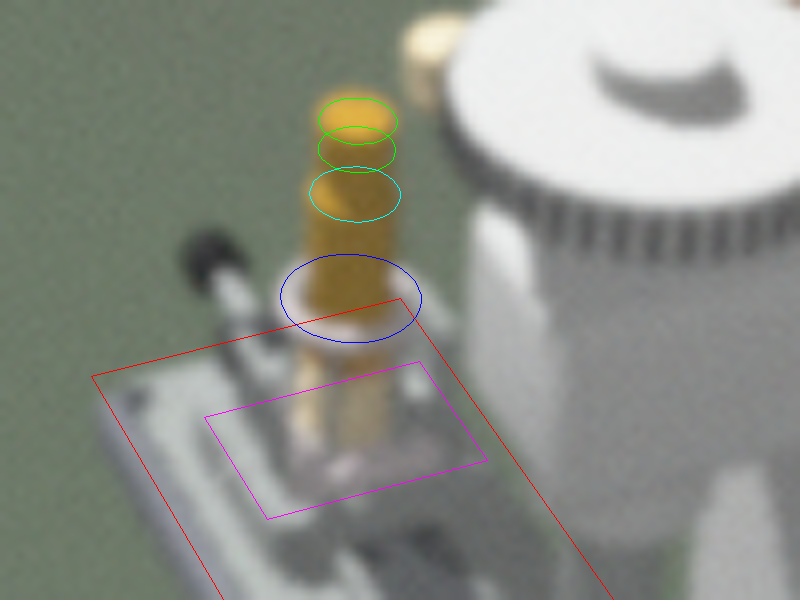

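```bash
cat > mv.py <<'E'
# usage: mv.py n x y z jawyaw [n x y z yaw ...] from the measured state; prints rows
import sys,numpy as np
from plant import get_state
from scipy.spatial.transform import Rotation as R
s=get_state();p=np.array(s["tcp_pos"]);r=R.from_euler('xyz',s["eef_rot"],degrees=True)
def yaw(r):
    z=r.as_matrix()[:,2];return np.degrees(np.arctan2(z[1],z[0]))
print("now",p.round(4),"jaw",round(yaw(r),2),"t",round(s["time_s"],2),"F",np.round(s["contact_force"],1),"w",round(s["gripper_width"],4))
a=list(map(float,sys.argv[1:]))
while a:
    n=int(a[0]);t=np.array(a[1:4]);ty=a[4];a=a[5:]
    d=-np.radians((ty-yaw(r)+180)%360-180)
    p0=p.copy();out=[];done=0
    for i in range(n):
        want=p0+(t-p0)*(i+1)/n
        l=np.round(r.inv().apply(want-p),4);sp=round(d*(i+1)/n-done,3)
        p=p+r.apply(l);r=r*R.from_rotvec([sp,0,0]);done+=sp
        out+=[*l.tolist(),sp]
        if i%5==4: print(out);out=[]
    if out: print(out)
    print(" ->",p.round(4),round(yaw(r),2))
E
python3 mv.py 25 .5865 -.1095 .22 168.4
```

```text
now [0.2476 0.6275 0.2257] jaw -111.54 t 0.1 F [0.6 0.4 0.2] w 0.0874
[0.0003, 0.0234, 0.0224, np.float64(0.056), 0.0002, 0.0247, 0.0211, np.float64(0.056), 0.0003, 0.0258, 0.0197, np.float64(0.056), 0.0003, 0.0268, 0.0182, np.float64(0.056), 0.0002, 0.0279, 0.0167, np.float64(0.055)]
[0.0003, 0.0287, 0.0151, np.float64(0.056), 0.0003, 0.0295, 0.0135, np.float64(0.056), 0.0002, 0.0302, 0.0119, np.float64(0.056), 0.0003, 0.0308, 0.0101, np.float64(0.056), 0.0003, 0.0314, 0.0083, np.float64(0.056)]
[0.0002, 0.0317, 0.0066, np.float64(0.056), 0.0003, 0.0321, 0.0048, np.float64(0.056), 0.0003, 0.0323, 0.003, np.float64(0.056), 0.0002, 0.0325, 0.0012, np.float64(0.056), 0.0003, 0.0324, -0.0006, np.float64(0.055)]
[0.0003, 0.0324, -0.0024, np.float64(0.056), 0.0003, 0.0321, -0.0042, np.float64(0.056), 0.0002, 0.0319, -0.006, np.float64(0.056), 0.0003, 0.0315, -0.0078, np.float64(0.056), 0.0003, 0.031, -0.0095, np.float64(0.056)]
[0.0002, 0.0305, -0.0113, np.float64(0.056), 0.0003, 0.0297, -0.0129, np.float64(0.056), 0.0003, 0.029, -0.0146, np.float64(0.056), 0.0002, 0.0281, -0.0162, np.float64(0.055), 0.0003, 0.0272, -0.0177, np.float64(0.056)]
 -> [ 0.5865 -0.1095  0.22  ] 168.42
```

Emit:
{"op": "play_rows", "data": {
  "series": [0, 0.0234, 0.0224, 0.056, 0, 0.0247, 0.0211, 0.056, 0, 0.0258, 0.0197, 0.056, 0, 0.0268, 0.0182, 0.056, 0, 0.0279, 0.0167, 0.055],
  "jaw": 100,
  "squeeze": 12
}}

```text
time_s: 0.52
tcp_pos: [0.3158, 0.4788, 0.2261]
eef_rot: [15.2, 90.0, -112.4]
contact_force: [0.9, -0.6, 0.3]
gripper_width: 0.0876
```

Emit:
{"op": "play_rows", "data": {
  "series": [0, 0.0287, 0.0151, 0.056, 0, 0.0295, 0.0135, 0.056, 0, 0.0302, 0.0119, 0.056, 0, 0.0308, 0.0101, 0.056, 0, 0.0314, 0.0083, 0.056]
}}

```text
time_s: 0.93
tcp_pos: [0.3835, 0.3314, 0.2264]
eef_rot: [2.0, 90.0, -141.8]
contact_force: [0.4, 0.6, -1.0]
gripper_width: 0.0875
```

Emit:
{"op": "play_rows", "data": {
  "series": [0, 0.0317, 0.0066, 0.056, 0, 0.0321, 0.0048, 0.056, 0, 0.0323, 0.003, 0.056, 0, 0.0325, 0.0012, 0.056, 0, 0.0324, -0.0006, 0.055]
}}

```text
time_s: 1.35
tcp_pos: [0.4513, 0.1841, 0.2265]
eef_rot: [-32.9, 90.0, 167.5]
contact_force: [0.1, 0.2, -0.2]
gripper_width: 0.0874
```

Emit:
{"op": "play_rows", "data": {
  "series": [0, 0.0324, -0.0024, 0.056, 0, 0.0321, -0.0042, 0.056, 0, 0.0319, -0.006, 0.056, 0, 0.0315, -0.0078, 0.056, 0, 0.031, -0.0095, 0.056]
}}

```text
time_s: 1.77
tcp_pos: [0.5191, 0.0368, 0.2264]
eef_rot: [-13.2, 90.0, 171.0]
contact_force: [-0.5, -0.1, 0.1]
gripper_width: 0.0875
```

Emit:
{"op": "play_rows", "data": {
  "series": [0, 0.0305, -0.0113, 0.056, 0, 0.0297, -0.0129, 0.056, 0, 0.029, -0.0146, 0.056, 0, 0.0281, -0.0162, 0.055, 0, 0.0272, -0.0177, 0.056]
}}

```text
time_s: 2.18
tcp_pos: [0.587, -0.1106, 0.2262]
eef_rot: [3.0, 90.0, 171.2]
contact_force: [0.1, 1.0, -0.1]
gripper_width: 0.0877
```

```bash
sed -i 's/sp=round(\(.*\),3)/sp=float(round(\1,3))/' mv.py; python3 - <<'E'
from plant import capture
import cv2,numpy as np
a=capture("top")["img"];b=capture("side")["img"]
cv2.imwrite("pics/t1.png",np.hstack([cv2.resize(a[190:290,290:390],None,fx=4,fy=4),cv2.resize(b[200:300,290:390],None,fx=4,fy=4)]))
E
python3 mv.py 10 .5865 -.1095 .147 168.4
```

```text
now [ 0.5876 -0.1125  0.2254] jaw 168.09 t 2.28 F [-0.3  0.2  0.2] w 0.0877
[0.0078, -0.0003, 0.0002, -0.001, 0.0079, -0.0003, 0.0001, -0.0, 0.0078, -0.0003, 0.0002, -0.001, 0.0078, -0.0002, 0.0001, -0.0, 0.0079, -0.0003, 0.0002, -0.001]
[0.0078, -0.0003, 0.0001, -0.0, 0.0078, -0.0003, 0.0002, -0.001, 0.0079, -0.0003, 0.0001, -0.0, 0.0078, -0.0003, 0.0002, -0.001, 0.0079, -0.0002, 0.0001, -0.0]
 -> [ 0.5865 -0.1096  0.147 ] 168.38
```

View pics/t1.png

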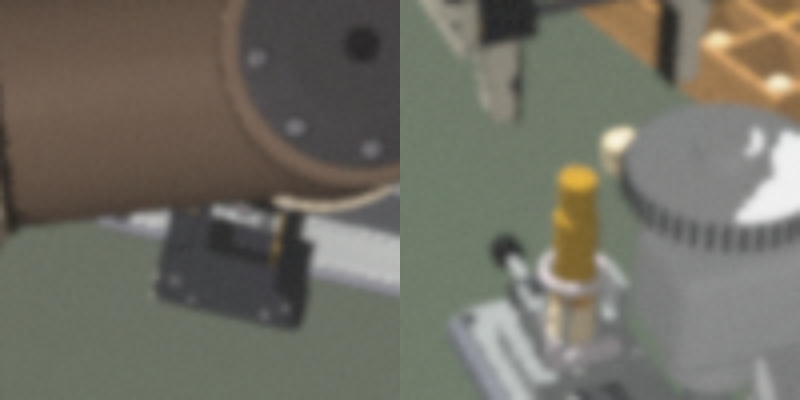

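Emit:
{"op": "play_rows", "data": {
  "series": [0.008, -0.0003, 0.0001, 0, 0.008, -0.0003, 0.0001, 0, 0.008, -0.0003, 0.0001, 0, 0.008, -0.0003, 0.0001, 0, 0.008, -0.0003, 0.0001, 0]
}}

```text
time_s: 2.7
tcp_pos: [0.5861, -0.1065, 0.1856]
eef_rot: [-3.2, 90.0, 165.3]
contact_force: [-0.0, 0.1, -0.3]
gripper_width: 0.0877
```

Emit:
{"op": "play_rows", "data": {
  "series": [0.0078, 0, 0, 0, 0.0078, 0, 0, 0, 0.0078, 0, 0, 0, 0.0078, 0, 0, 0, 0.0075, 0, 0, 0]
}}

```text
time_s: 3.12
tcp_pos: [0.5865, -0.1074, 0.1471]
eef_rot: [-9.0, 90.0, 159.5]
contact_force: [-0.2, 0.2, -0.4]
gripper_width: 0.0878
```

```bash
python3 - <<'E'
from plant import capture
import cv2,numpy as np
a=capture("top")["img"];b=capture("side")["img"]
cv2.imwrite("pics/t2.png",cv2.resize(b[210:310,290:390],None,fx=6,fy=6))
E
python3 mv.py
```

```text
now [ 0.5857 -0.1075  0.1462] jaw 168.41 t 3.22 F [-0.9 -0.7 -0.2] w 0.0876
```

View pics/t2.png

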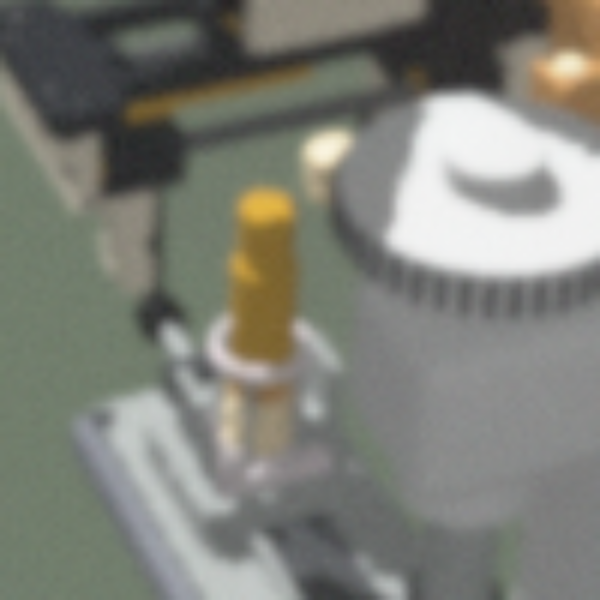

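```bash
python3 - <<'E'
from h import *
p=np.array([.5857,-.1087,.147]);d=np.array([.98,-.2,0])*.044
for q in(p,p-d,p+d,p+[0,0,.019]): print((proj("side",q)[0]-[290,210]+.5)*6)
E
```

```text
[262.57567464 249.35937441]
[155.32342706 275.17354793]
[367.24004769 224.16806748]
[264.14982565 209.0502343 ]
```

Emit:
{"op": "play_rows", "data": {
  "series": [0, 0, 0, 0, 0, 0, 0, 0, 0, 0, 0, 0, 0, 0, 0, 0, 0, 0, 0, 0],
  "jaw": 0,
  "squeeze": 12
}}

```text
time_s: 3.63
tcp_pos: [0.5868, -0.1075, 0.1483]
eef_rot: [-164.1, 90.0, 4.4]
contact_force: [-0.2, 0.1, -0.5]
gripper_width: 0.0599
```

Emit:
{"op": "play_rows", "data": {
  "series": [0, 0, 0, 0, 0, 0, 0, 0, 0, 0, 0, 0, 0, 0, 0, 0, 0, 0, 0, 0]
}}

```text
time_s: 4.05
tcp_pos: [0.5865, -0.1075, 0.1479]
eef_rot: [58.0, 90.0, -133.6]
contact_force: [1.1, -0.2, -0.9]
gripper_width: 0.0261
```

Emit:
{"op": "play_rows", "data": {
  "series": [0, 0, 0, 0, 0, 0, 0, 0, 0, 0, 0, 0, 0, 0, 0, 0, 0, 0, 0, 0]
}}

```text
time_s: 4.47
tcp_pos: [0.5867, -0.1075, 0.1479]
eef_rot: [-174.8, 90.0, -6.3]
contact_force: [0.7, -0.1, 0.3]
gripper_width: 0.0212
```

Gripped on the knob (21–22 mm). Lift gently.

Emit:
{"op": "play_rows", "data": {
  "series": [-0.004, 0, 0, 0, -0.006, 0, 0, 0, -0.01, 0, 0, 0, -0.012, 0, 0, 0, -0.012, 0, 0, 0]
}}

```text
time_s: 4.88
tcp_pos: [0.5863, -0.1075, 0.193]
eef_rot: [19.8, 90.0, -171.8]
contact_force: [-0.7, 0.5, -2.8]
gripper_width: 0.0214
```

```bash
python3 - <<'E'
from plant import capture
import cv2,numpy as np
b=capture("side")["img"]
cv2.imwrite("pics/t3.png",cv2.resize(b[190:310,290:390],None,fx=5,fy=5))
E
python3 mv.py 5 .587 -.1085 .24 168.4
```

```text
now [ 0.5878 -0.1077  0.1959] jaw 168.45 t 4.93 F [ 1.6 -0.7  1.4] w 0.0216
[-0.0088, 0.0002, 0.0001, 0.0, -0.0088, 0.0002, 0.0001, 0.0, -0.0089, 0.0002, 0.0001, 0.001, -0.0088, 0.0001, 0.0, -0.0, -0.0088, 0.0002, 0.0001, -0.0]
 -> [ 0.587  -0.1085  0.24  ] 168.4
```

View pics/t3.png

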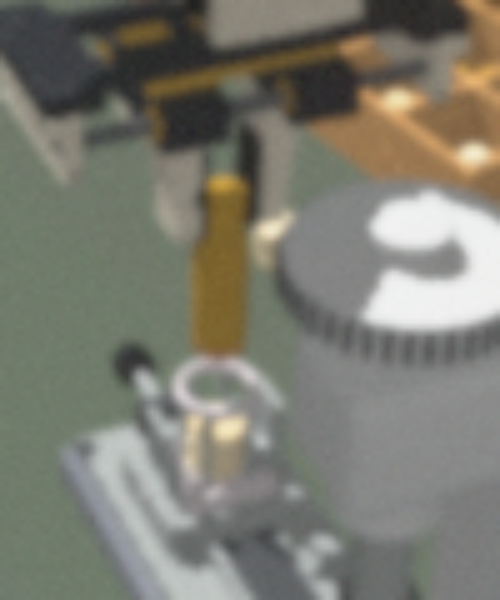

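Emit:
{"op": "play_rows", "data": {
  "series": [-0.0088, 0.0002, 0, 0, -0.0088, 0.0002, 0, 0, -0.0088, 0.0002, 0, 0, -0.0088, 0.0002, 0, 0, -0.0088, 0.0002, 0, 0]
}}

```text
time_s: 5.35
tcp_pos: [0.5863, -0.1085, 0.2367]
eef_rot: [19.6, 90.0, -171.9]
contact_force: [-0.5, -0.4, -2.5]
gripper_width: 0.0211
```

```bash
python3 mv.py 15 .4599 .2297 .2 172 10 .4599 .2297 .125 172
```

```text
now [ 0.5863 -0.1085  0.2367] jaw 168.43 t 5.35 F [-0.5 -0.4 -2.5] w 0.0211
[0.0024, -0.0204, 0.0128, -0.004, 0.0025, -0.0204, 0.0127, -0.004, 0.0024, -0.0205, 0.0126, -0.004, 0.0025, -0.0206, 0.0125, -0.005, 0.0024, -0.0206, 0.0125, -0.004]
[0.0025, -0.0207, 0.0123, -0.004, 0.0024, -0.0207, 0.0123, -0.004, 0.0025, -0.0207, 0.0122, -0.004, 0.0024, -0.0208, 0.012, -0.004, 0.0025, -0.0209, 0.0121, -0.005]
[0.0024, -0.0209, 0.0119, -0.004, 0.0025, -0.021, 0.0118, -0.004, 0.0024, -0.021, 0.0117, -0.004, 0.0025, -0.021, 0.0117, -0.004, 0.0024, -0.0211, 0.0116, -0.004]
 -> [0.4599 0.2297 0.2   ] 171.98
[0.0075, -0.0, -0.0, -0.0, 0.0075, -0.0, -0.0, -0.0, 0.0075, -0.0, -0.0, -0.0, 0.0075, -0.0, -0.0, -0.0, 0.0075, -0.0, -0.0, -0.0]
[0.0075, -0.0, -0.0, -0.0, 0.0075, -0.0, -0.0, -0.0, 0.0075, -0.0, -0.0, -0.0, 0.0075, -0.0, -0.0, -0.0, 0.0075, -0.0, -0.0, -0.0]
 -> [0.4599 0.2297 0.125 ] 171.98
```

Emit:
{"op": "play_rows", "data": {
  "series": [0.0024, -0.01, 0.006, -0.004, 0.0024, -0.0204, 0.0128, -0.004, 0.0025, -0.0205, 0.0126, -0.004, 0.0024, -0.0206, 0.0125, -0.005, 0.0025, -0.0206, 0.0125, -0.004]
}}

```text
time_s: 5.77
tcp_pos: [0.5478, -0.006, 0.2234]
eef_rot: [-12.8, 90.0, 156.8]
contact_force: [0.2, 0.6, -2.1]
gripper_width: 0.0217
```

Emit:
{"op": "play_rows", "data": {
  "series": [0.0024, -0.0207, 0.0123, -0.004, 0.0024, -0.0207, 0.0123, -0.004, 0.0025, -0.0207, 0.0122, -0.004, 0.0025, -0.0208, 0.012, -0.004, 0.0024, -0.0209, 0.012, -0.005]
}}

```text
time_s: 6.18
tcp_pos: [0.5056, 0.1068, 0.2113]
eef_rot: [-28.4, 90.0, 142.5]
contact_force: [0.0, -0.4, -1.1]
gripper_width: 0.0216
```

Emit:
{"op": "play_rows", "data": {
  "series": [0.0024, -0.0209, 0.0119, -0.004, 0.0024, -0.021, 0.0118, -0.004, 0.0025, -0.021, 0.0117, -0.004, 0.0025, -0.021, 0.0117, -0.004, 0.0024, -0.0211, 0.0116, -0.004]
}}

```text
time_s: 6.6
tcp_pos: [0.4634, 0.2194, 0.1991]
eef_rot: [-25.0, 90.0, 147.0]
contact_force: [0.3, -0.6, -2.7]
gripper_width: 0.0215
```

Emit:
{"op": "play_rows", "data": {
  "series": [0.007, -0.01, 0.006, 0, 0.0075, 0, 0, 0, 0.0075, 0, 0, 0, 0.0075, 0, 0, 0, 0.0075, 0, 0, 0]
}}

```text
time_s: 7.02
tcp_pos: [0.4599, 0.228, 0.1613]
eef_rot: [54.8, 90.0, -133.3]
contact_force: [0.8, -0.3, -2.9]
gripper_width: 0.0215
```

Emit:
{"op": "play_rows", "data": {
  "series": [0.0075, 0, 0, 0, 0.0075, 0, 0, 0, 0.0075, 0, 0, 0, 0.0075, 0, 0, 0, 0.0075, 0, 0, 0]
}}

```text
time_s: 7.43
tcp_pos: [0.4601, 0.2287, 0.124]
eef_rot: [69.3, 90.0, -118.8]
contact_force: [0.1, -0.3, -3.2]
gripper_width: 0.0214
```

```bash
cat > snap.py <<'E'
import sys
from plant import capture
import cv2,numpy as np
n,u0,v0,u1,v1,f,out=sys.argv[1],*map(int,sys.argv[2:7]),sys.argv[7]
cv2.imwrite(out,cv2.resize(capture(n)["img"][v0:v1,u0:u1],None,fx=f,fy=f,interpolation=cv2.INTER_CUBIC))
E
python3 snap.py side 175 160 275 260 6 pics/t4.png
python3 mv.py; python3 -c "
from h import *
p=(proj('side',place([[-19,0,41],[-19,0,117],[25,18,46],[-25,18,46],[-25,-18,46],[25,-18,46]],.4625,.2485,np.radians(82)))-[175,160]+.5)*6
print(p.round())"
```

```text
now [0.4593 0.2283 0.1225] jaw 171.94 t 7.48 F [-1.2 -1.  -4.5] w 0.0215
[[294. 451.]
 [277. 310.]
 [228. 402.]
 [259. 458.]
 [335. 439.]
 [302. 384.]]
```

View pics/t4.png

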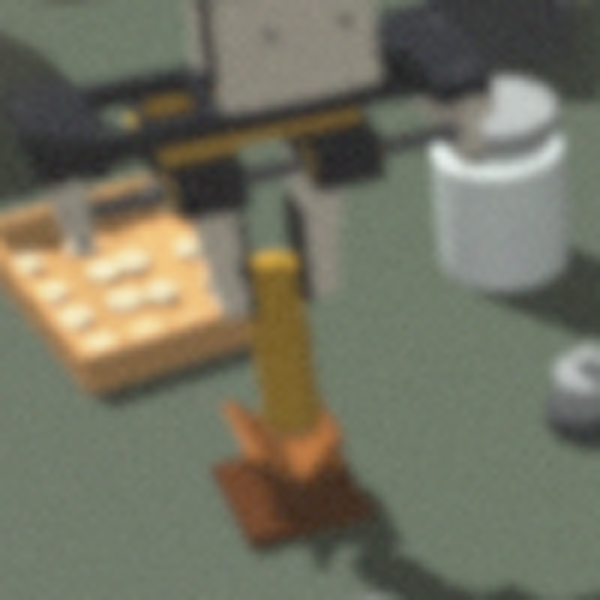

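Emit:
{"op": "play_rows", "data": {
  "series": [0.003, 0, 0, 0, 0.003, 0, 0, 0, 0.003, 0, 0, 0, 0.003, 0, 0, 0, 0.0025, 0, 0, 0]
}}

```text
time_s: 7.9
tcp_pos: [0.46, 0.229, 0.1101]
eef_rot: [-116.8, 90.0, 55.2]
contact_force: [-0.1, 0.1, -2.7]
gripper_width: 0.0213
```

Emit:
{"op": "play_rows", "data": {
  "series": [0.001, 0, 0, 0, 0.001, 0, 0, 0, 0.001, 0, 0, 0, 0, 0, 0, 0, 0, 0, 0, 0]
}}

```text
time_s: 8.32
tcp_pos: [0.4604, 0.2291, 0.1076]
eef_rot: [-141.8, 89.9, 30.2]
contact_force: [2.1, -1.2, -0.1]
gripper_width: 0.0214
```

Emit:
{"op": "play_rows", "data": {
  "series": [0.0008, -0.0053, 0, 0, 0.001, -0.0053, 0, 0, 0.0012, -0.0052, 0, 0, 0.0012, -0.0051, 0, 0, 0.0013, -0.0051, 0, 0]
}}

```text
time_s: 8.73
tcp_pos: [0.4642, 0.2559, 0.1021]
eef_rot: [-132.9, 89.9, 39.1]
contact_force: [2.9, 0.3, 3.7]
gripper_width: 0.0217
```

```bash
python3 snap.py side 175 160 275 260 6 pics/t5.png; python3 mv.py
```

```text
now [0.4644 0.2566 0.1018] jaw 172.02 t 8.78 F [3.  2.3 4.4] w 0.0216
```

View pics/t5.png

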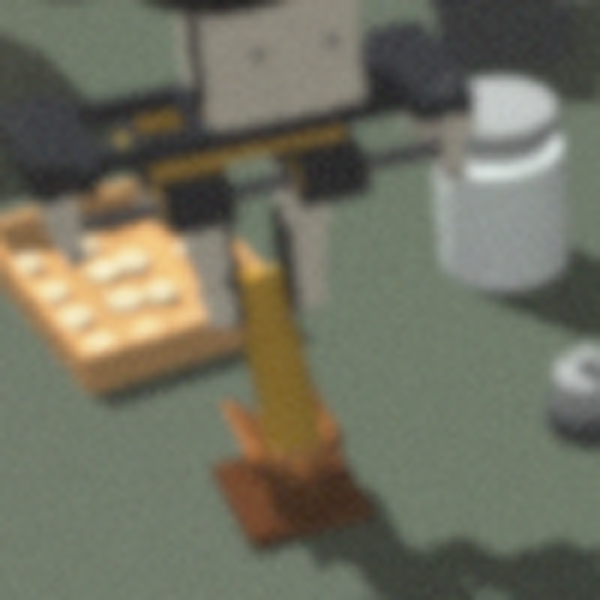

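Emit:
{"op": "play_rows", "data": {
  "series": [0.0012, -0.0049, 0, 0, 0.0016, -0.0048, 0, 0, 0.0019, -0.0046, 0, 0, 0.0022, -0.0044, 0, 0, 0.0025, -0.0042, 0, 0]
}}

```text
time_s: 9.2
tcp_pos: [0.4665, 0.2775, 0.0918]
eef_rot: [48.0, 90.0, -140.0]
contact_force: [2.3, -1.2, 0.4]
gripper_width: 0.0211
```

```bash
python3 snap.py side 175 160 275 260 6 pics/t6.png; python3 mv.py
```

```text
now [0.4667 0.2781 0.0914] jaw 171.99 t 9.25 F [2.3 1.1 0.4] w 0.0216
```

View pics/t6.png

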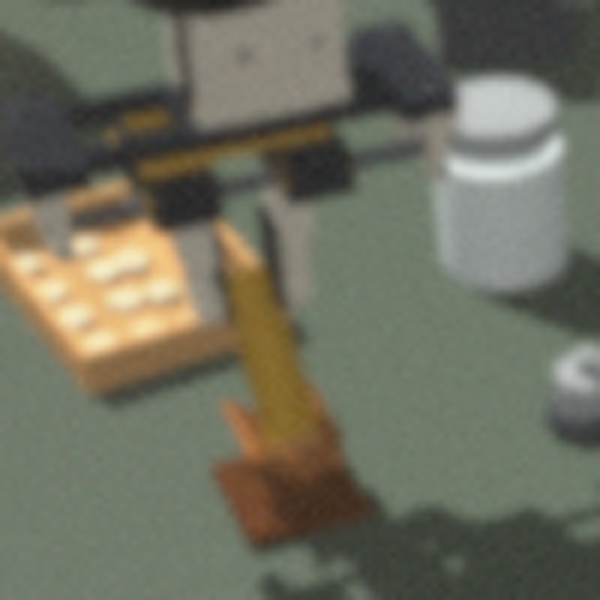

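Emit:
{"op": "play_rows", "data": {
  "series": [0.0032, -0.0039, 0, 0, 0.0035, -0.0036, 0, 0, 0.0037, -0.0034, 0, 0, 0.004, -0.0032, 0, 0, 0.0042, -0.0029, 0, 0]
}}

```text
time_s: 9.67
tcp_pos: [0.4697, 0.2953, 0.0737]
eef_rot: [-120.8, 89.9, 51.2]
contact_force: [1.3, 2.3, 3.1]
gripper_width: 0.0218
```

```bash
python3 snap.py side 175 160 275 260 6 pics/t7.png; python3 mv.py
```

```text
now [0.4696 0.2957 0.073 ] jaw 172.0 t 9.72 F [2.8 4.9 2.7] w 0.0215
```

View pics/t7.png

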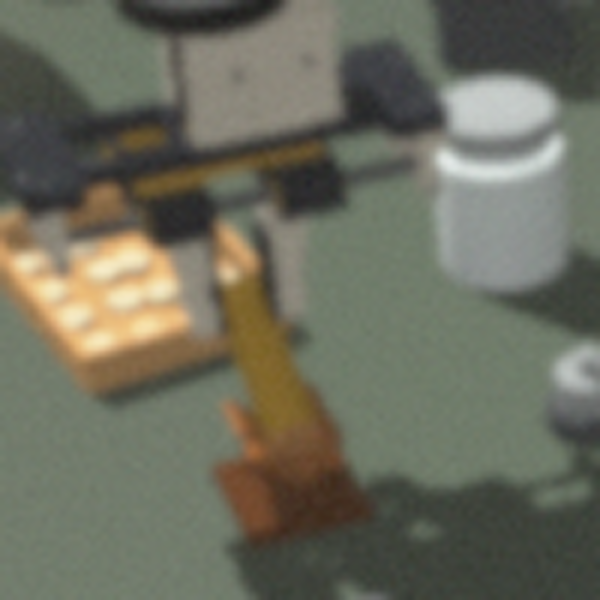

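Emit:
{"op": "play_rows", "data": {
  "series": [0.0044, -0.0022, 0, 0, 0.0046, -0.0021, 0, 0, 0.0047, -0.0018, 0, 0, 0.0049, -0.0015, 0, 0, 0.005, -0.0012, 0, 0]
}}

```text
time_s: 10.13
tcp_pos: [0.4703, 0.3031, 0.0495]
eef_rot: [23.5, 90.0, -164.6]
contact_force: [2.6, 2.7, 0.8]
gripper_width: 0.0214
```

```bash
python3 snap.py side 175 160 275 260 6 pics/t8.png; python3 mv.py
```

```text
now [0.4699 0.3027 0.0484] jaw 171.97 t 10.18 F [ 3.2  3.  -0. ] w 0.0217
```

View pics/t8.png

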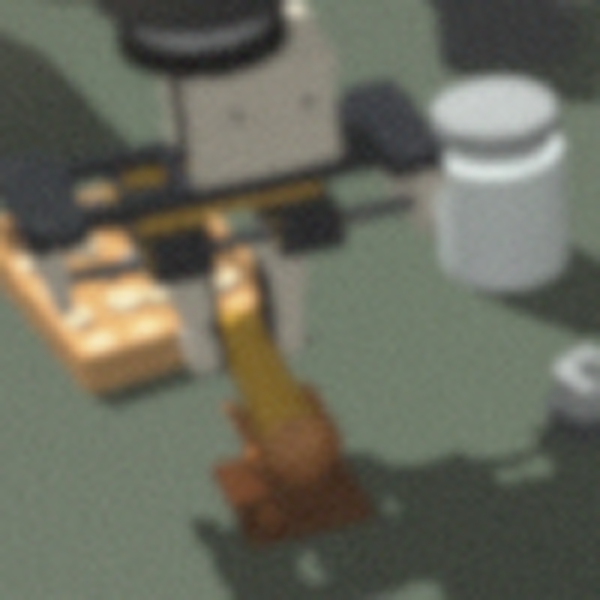

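Emit:
{"op": "play_rows", "data": {
  "series": [0.003, -0.0006, 0, 0, 0.003, -0.0004, 0, 0, 0.003, -0.0002, 0, 0, 0.003, 0, 0, 0, 0.001, 0, 0, 0]
}}

```text
time_s: 10.6
tcp_pos: [0.4707, 0.3039, 0.0369]
eef_rot: [139.3, 90.0, -48.8]
contact_force: [2.9, 1.8, 1.6]
gripper_width: 0.0218
```

Emit:
{"op": "play_rows", "data": {
  "series": [0, 0.0015, 0, 0, 0, 0.0022, 0, 0, 0, 0.0022, 0, 0, 0, 0.0022, 0, 0, 0, 0.0015, 0, 0]
}}

```text
time_s: 11.02
tcp_pos: [0.4697, 0.2949, 0.0377]
eef_rot: [-123.2, 89.9, 48.8]
contact_force: [3.9, 3.5, 1.1]
gripper_width: 0.0215
```

```bash
python3 snap.py side 185 180 275 260 8 pics/t9.png;python3 snap.py top 160 230 240 310 7 pics/t9b.png; python3 mv.py
```

```text
now [0.4696 0.2947 0.0376] jaw 171.97 t 11.12 F [4.9 1.9 1.4] w 0.0214
```

View pics/t9.png

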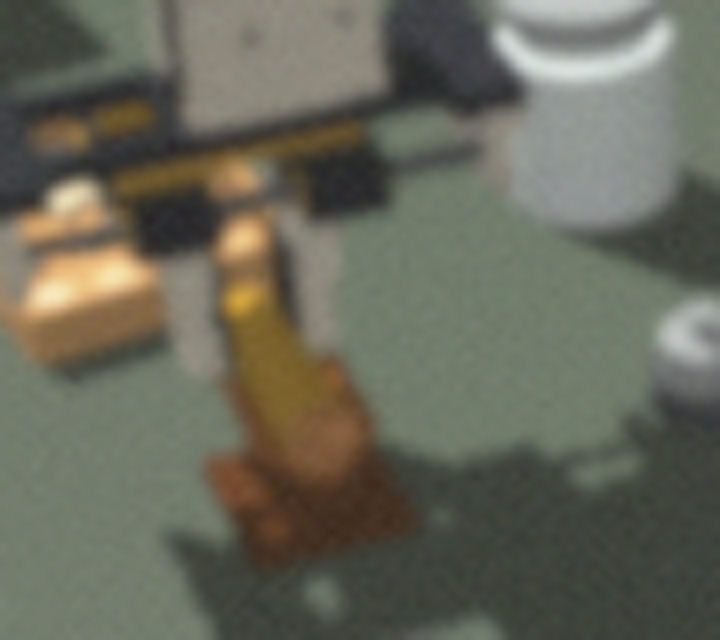

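View pics/t9b.png

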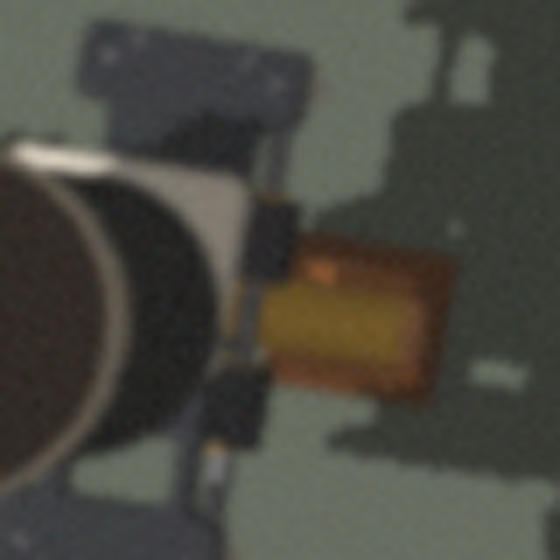

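Emit:
{"op": "play_rows", "data": {
  "series": [0, 0, 0, 0, 0, 0, 0, 0, 0, 0, 0, 0, 0, 0, 0, 0, 0, 0, 0, 0],
  "jaw": 55,
  "squeeze": 12
}}

```text
time_s: 11.53
tcp_pos: [0.4686, 0.2939, 0.0367]
eef_rot: [52.6, 89.9, -135.4]
contact_force: [0.2, 0.4, 0.2]
gripper_width: 0.0465
```

Emit:
{"op": "play_rows", "data": {
  "series": [0, 0, 0, 0, 0, 0, 0, 0, 0, 0, 0, 0, 0, 0, 0, 0, 0, 0, 0, 0]
}}

```text
time_s: 11.95
tcp_pos: [0.4692, 0.2945, 0.0372]
eef_rot: [44.5, 90.0, -143.5]
contact_force: [-0.3, 0.4, -0.3]
gripper_width: 0.0481
```

```bash
python3 snap.py side 185 180 275 260 8 pics/t10.png; python3 mv.py
```

```text
now [0.4692 0.2945 0.0372] jaw 171.98 t 12.0 F [ 0.3 -0.1  1. ] w 0.0481
```

View pics/t10.png

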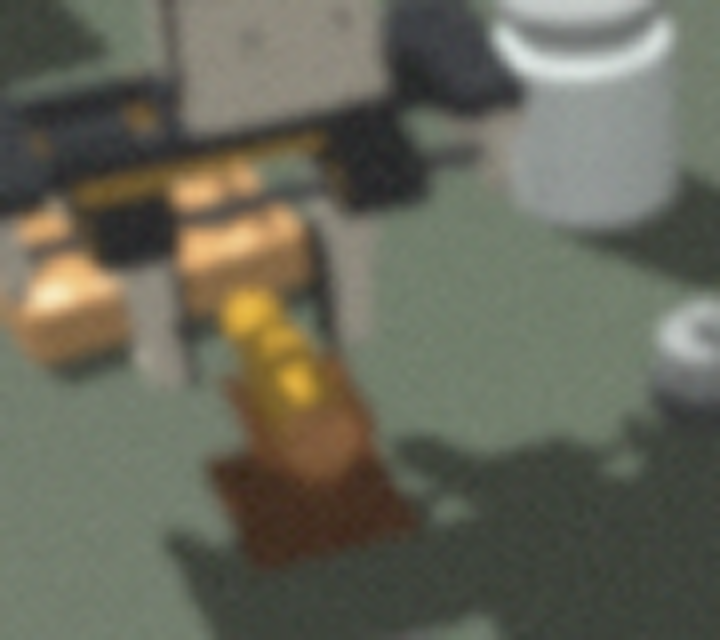

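Released and free, weight lying in the vee. Go straight up.

Emit:
{"op": "play_rows", "data": {
  "series": [-0.01, 0, 0, 0, -0.02, 0, 0, 0, -0.03, 0, 0, 0, -0.04, 0, 0, 0, -0.04, 0, 0, 0]
}}

```text
time_s: 12.42
tcp_pos: [0.4687, 0.2939, 0.179]
eef_rot: [62.5, 89.9, -125.5]
contact_force: [0.4, 0.8, -0.2]
gripper_width: 0.0482
```

```bash
python3 mv.py 20 .585 -.109 .19 168.4
```

```text
now [0.4687 0.2939 0.179 ] jaw 171.98 t 12.42 F [ 0.4  0.8 -0.2] w 0.0482
[-0.0005, 0.0191, -0.0086, 0.003, -0.0006, 0.0191, -0.0086, 0.003, -0.0005, 0.0191, -0.0087, 0.003, -0.0005, 0.0191, -0.0087, 0.004, -0.0005, 0.019, -0.0088, 0.003]
[-0.0006, 0.019, -0.0089, 0.003, -0.0005, 0.019, -0.0089, 0.003, -0.0005, 0.0189, -0.009, 0.003, -0.0006, 0.0189, -0.0091, 0.003, -0.0005, 0.0189, -0.0091, 0.003]
[-0.0005, 0.0189, -0.0091, 0.003, -0.0006, 0.0188, -0.0092, 0.004, -0.0005, 0.0188, -0.0093, 0.003, -0.0005, 0.0188, -0.0094, 0.003, -0.0005, 0.0187, -0.0094, 0.003]
[-0.0006, 0.0187, -0.0094, 0.003, -0.0005, 0.0187, -0.0095, 0.003, -0.0005, 0.0187, -0.0096, 0.003, -0.0006, 0.0186, -0.0096, 0.003, -0.0005, 0.0186, -0.0097, 0.004]
 -> [ 0.585 -0.109  0.19 ] 168.37
```

Emit:
{"op": "play_rows", "data": {
  "series": [-0.0005, 0.019, -0.0086, 0.003, -0.0005, 0.019, -0.0086, 0.003, -0.0005, 0.019, -0.0087, 0.003, -0.0005, 0.019, -0.0087, 0.004, -0.0005, 0.019, -0.0088, 0.003],
  "jaw": 100
}}

```text
time_s: 12.83
tcp_pos: [0.4984, 0.1933, 0.1808]
eef_rot: [-129.4, 89.9, 41.6]
contact_force: [0.3, -0.7, 0.0]
gripper_width: 0.0758
```

Emit:
{"op": "play_rows", "data": {
  "series": [-0.0005, 0.019, -0.0089, 0.003, -0.0005, 0.019, -0.0089, 0.003, -0.0005, 0.019, -0.009, 0.003, -0.0005, 0.019, -0.0091, 0.003, -0.0005, 0.019, -0.0091, 0.003]
}}

```text
time_s: 13.25
tcp_pos: [0.5275, 0.0922, 0.1832]
eef_rot: [-144.5, 90.0, 25.7]
contact_force: [0.1, 0.3, 0.5]
gripper_width: 0.0877
```

```bash
python3 - <<'E'
from plant import capture
import cv2
for n in("top","side"): cv2.imwrite(f"pics/m_{n}.png",capture(n)["img"])
from h import *
cx,cy,cyaw=.4625,.2485,np.radians(82);Q=lambda A:place(A,cx,cy,cyaw)
a=np.linspace(0,2*np.pi,40)
def ring(x,r): return np.c_[0*a+x,r*np.cos(a),46.4+r*np.sin(a)]
W=[(Q(ring(-30,13)),(0,0,255)),(Q(ring(30,13)),(0,0,255)),(Q(ring(86-30,11)),(255,0,0))]
draw(cv2.imread("pics/m_top.png"),"top",(185,250,235,300),8,W,"pics/x1.png")
draw(cv2.imread("pics/m_side.png"),"side",(195,210,245,260),8,W,"pics/x2.png")
cv2.imwrite("pics/m1.png",np.hstack([cv2.imread("pics/x1.png"),cv2.imread("pics/x2.png")]))
px,py,pyaw=.585,-.109,np.radians(-11.6);P=lambda A:place(A,px,py,pyaw)
pp=[(P(circ(20.5,102)),(255,0,0)),(P(circ(16,102)),(255,0,0)),(P([[-31,-12,88],[-31,12,88]]),(0,255,0)),(P([[31,-12,88],[31,12,88]]),(0,255,0)),(P(rect(-35.5,35.5,-24.5,24.5,48)),(255,0,255)),(P(rect(-23,23,-23,23,54)),(0,0,255))]
draw(cv2.imread("pics/m_top.png"),"top",(320,205,370,255),8,pp,"pics/x1.png")
draw(cv2.imread("pics/m_side.png"),"side",(310,245,360,295),8,pp,"pics/x2.png")
cv2.imwrite("pics/m2.png",np.hstack([cv2.imread("pics/x1.png"),cv2.imread("pics/x2.png")]))
E
```

```text
(no output)
```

View pics/m1.png

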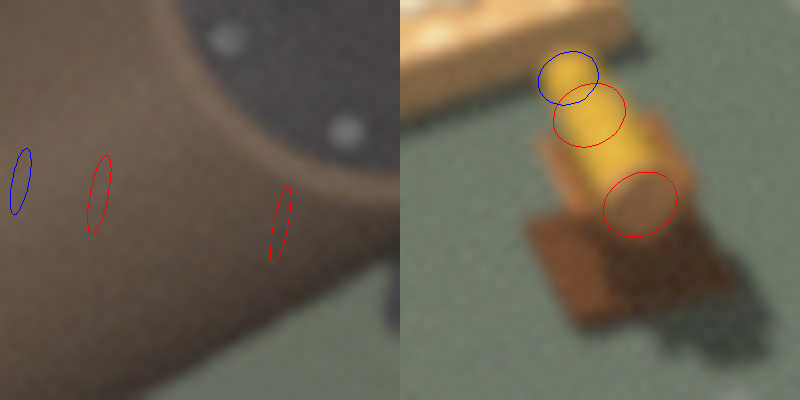

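View pics/m2.png

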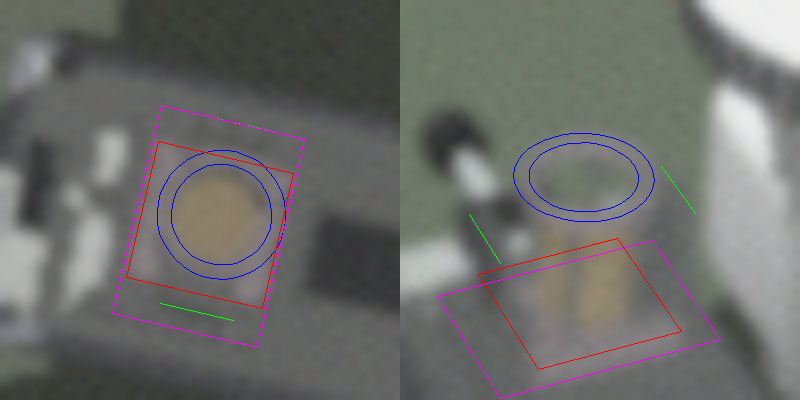

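```bash
python3 - <<'E'
from h import *
t=cv2.imread("pics/m_top.png");s=cv2.imread("pics/m_side.png")
def enh(i): return np.clip((i.astype(float)-50)*2.0,0,255).astype(np.uint8)
px,py,pyaw=.585,-.109,np.radians(-11.6);P=lambda A:place(A,px,py,pyaw)
pp=[(P(circ(20.5,102)),(255,0,0)),(P(circ(13.5,80)),(0,255,255))]
draw(enh(t),"top",(325,210,365,250),10,pp,"pics/x1.png")
draw(enh(s),"side",(310,250,350,290),10,pp,"pics/x2.png")
draw(enh(t),"top",(325,210,365,250),10,[],"pics/x3.png")
cv2.imwrite("pics/m3.png",np.hstack([cv2.imread("pics/x1.png"),cv2.imread("pics/x2.png")]))
E
```

```text
(no output)
```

View pics/m3.png

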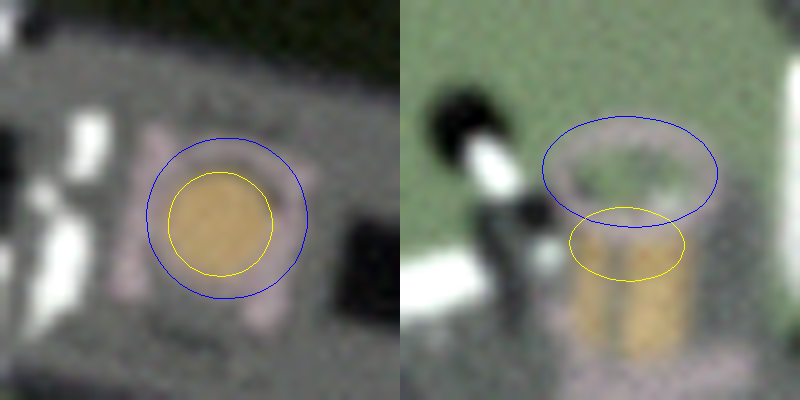

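View pics/x3.png

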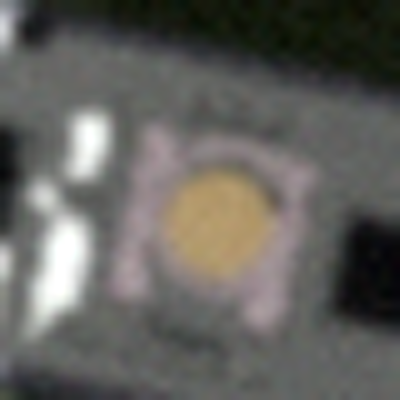

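```bash
python3 mv.py 10 .585 -.1088 .17 168.2 
```

```text
now [0.5277 0.0911 0.183 ] jaw 170.07 t 13.35 F [0.1 0.1 0.5] w 0.0877
[0.0013, 0.0187, -0.0091, 0.003, 0.0013, 0.0187, -0.0091, 0.004, 0.0013, 0.0186, -0.0093, 0.003, 0.0013, 0.0186, -0.0092, 0.003, 0.0013, 0.0186, -0.0094, 0.003]
[0.0013, 0.0185, -0.0094, 0.004, 0.0013, 0.0185, -0.0094, 0.003, 0.0013, 0.0185, -0.0095, 0.003, 0.0014, 0.0185, -0.0096, 0.003, 0.0013, 0.0184, -0.0097, 0.004]
 -> [ 0.585  -0.1088  0.17  ] 168.18
```

Emit:
{"op": "play_rows", "data": {
  "series": [0.0013, 0.0187, -0.0091, 0.003, 0.0013, 0.0187, -0.0091, 0.004, 0.0013, 0.0186, -0.0093, 0.003, 0.0013, 0.0186, -0.0092, 0.003, 0.0013, 0.0186, -0.0094, 0.003]
}}

```text
time_s: 13.77
tcp_pos: [0.5565, -0.0071, 0.1764]
eef_rot: [-150.3, 90.0, 19.0]
contact_force: [0.6, 0.4, 0.3]
gripper_width: 0.0878
```

Emit:
{"op": "play_rows", "data": {
  "series": [0.0013, 0.0185, -0.0094, 0.004, 0.0013, 0.0185, -0.0094, 0.003, 0.0013, 0.0185, -0.0095, 0.003, 0.0013, 0.0185, -0.0096, 0.003, 0.0013, 0.0184, -0.0097, 0.004]
}}

```text
time_s: 14.18
tcp_pos: [0.5855, -0.107, 0.1698]
eef_rot: [-158.7, 90.0, 9.7]
contact_force: [0.4, 0.0, -0.0]
gripper_width: 0.0877
```

Emit:
{"op": "play_rows", "data": {
  "series": [0.005, 0, 0, 0, 0.005, 0, 0, 0, 0.005, 0, 0, 0, 0.005, 0, 0, 0, 0, 0, 0, 0]
}}

```text
time_s: 14.6
tcp_pos: [0.5844, -0.1056, 0.148]
eef_rot: [6.6, 89.9, 174.9]
contact_force: [-0.7, -0.6, -0.2]
gripper_width: 0.0875
```

```bash
python3 snap.py side 290 200 390 300 6 pics/t11.png; python3 mv.py 15 .585 -.1088 .057 168.2; python3 mv.py; python3 mv.py
```

```text
now [ 0.5847 -0.1057  0.1486] jaw 168.37 t 14.65 F [0.1 0.6 0.2] w 0.0875
[0.0061, 0.0002, -0.0001, 0.0, 0.0061, 0.0002, -0.0, 0.0, 0.0061, 0.0002, -0.0001, 0.001, 0.0061, 0.0002, -0.0001, -0.0, 0.0061, 0.0002, -0.0, -0.0]
[0.0061, 0.0002, -0.0001, 0.0, 0.0062, 0.0002, -0.0001, 0.0, 0.0061, 0.0002, -0.0, 0.001, 0.0061, 0.0001, -0.0001, -0.0, 0.0061, 0.0002, -0.0001, -0.0]
[0.0061, 0.0002, -0.0, 0.0, 0.0061, 0.0002, -0.0001, 0.0, 0.0061, 0.0002, -0.0001, 0.001, 0.0061, 0.0002, -0.0, -0.0, 0.0061, 0.0002, -0.0001, -0.0]
 -> [ 0.585  -0.1088  0.057 ] 168.2
now [ 0.5847 -0.1057  0.1486] jaw 168.37 t 14.65 F [0.1 0.6 0.2] w 0.0875
now [ 0.5847 -0.1057  0.1486] jaw 168.37 t 14.65 F [0.1 0.6 0.2] w 0.0875
```

View pics/t11.png

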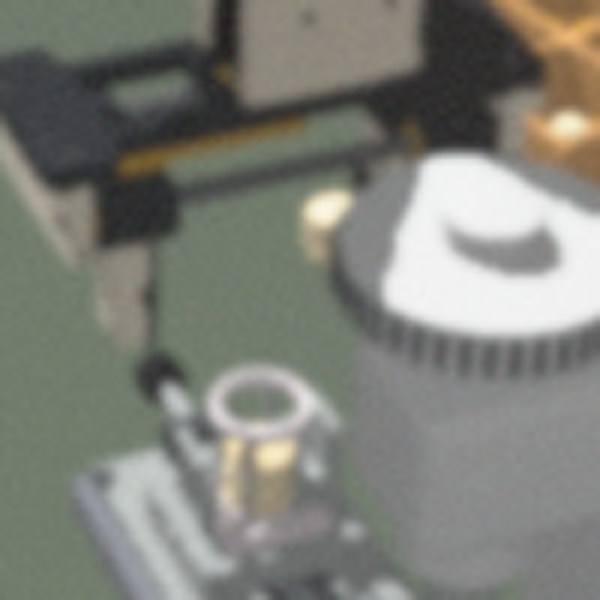

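Emit:
{"op": "play_rows", "data": {
  "series": [0.009, 0.0006, -0.0001, 0, 0.009, 0.0006, -0.0001, 0, 0.009, 0.0006, -0.0001, 0, 0.009, 0.0006, -0.0001, 0, 0.009, 0.0006, -0.0001, 0]
}}

```text
time_s: 15.07
tcp_pos: [0.5848, -0.1096, 0.1029]
eef_rot: [15.7, 90.0, -176.0]
contact_force: [-0.3, -0.0, 0.3]
gripper_width: 0.0878
```

Emit:
{"op": "play_rows", "data": {
  "series": [0.009, 0, 0, 0, 0.009, 0, 0, 0, 0.009, 0, 0, 0, 0.009, 0, 0, 0, 0.0065, 0, 0, 0]
}}

```text
time_s: 15.48
tcp_pos: [0.5847, -0.1096, 0.0604]
eef_rot: [14.6, 89.9, -177.1]
contact_force: [-0.2, -0.4, -0.1]
gripper_width: 0.0881
```

Emit:
{"op": "play_rows", "data": {
  "series": [0, 0, 0, 0, 0, 0, 0, 0, 0, 0, 0, 0, 0, 0, 0, 0, 0, 0, 0, 0]
}}

```text
time_s: 15.9
tcp_pos: [0.5855, -0.1095, 0.0623]
eef_rot: [-164.1, 89.9, 4.2]
contact_force: [0.0, 0.9, -0.7]
gripper_width: 0.0879
```

```bash
python3 snap.py side 290 210 390 310 6 pics/t12.png; python3 mv.py
```

```text
now [ 0.5854 -0.1095  0.0622] jaw 168.32 t 15.95 F [ 0.5 -0.2  0.6] w 0.0875
```

View pics/t12.png

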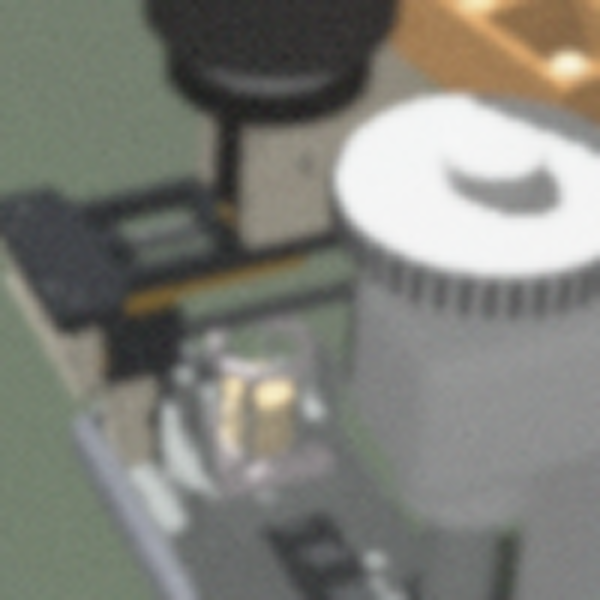

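Emit:
{"op": "play_rows", "data": {
  "series": [0.001, 0, 0, 0, 0.001, 0, 0, 0, 0.001, 0, 0, 0, 0, 0, 0, 0, 0, 0, 0, 0]
}}

```text
time_s: 16.37
tcp_pos: [0.585, -0.1095, 0.0585]
eef_rot: [19.4, 90.0, -172.3]
contact_force: [0.0, -0.5, -0.2]
gripper_width: 0.0877
```

Emit:
{"op": "play_rows", "data": {
  "series": [0, 0, 0, 0, 0, 0, 0, 0, 0, 0, 0, 0, 0, 0, 0, 0, 0, 0, 0, 0],
  "jaw": 0,
  "squeeze": 30
}}

```text
time_s: 16.78
tcp_pos: [0.5857, -0.1095, 0.0589]
eef_rot: [-171.9, 89.9, -3.6]
contact_force: [0.3, 0.0, -1.1]
gripper_width: 0.0594
```

Emit:
{"op": "play_rows", "data": {
  "series": [0, 0, 0, 0, 0, 0, 0, 0, 0, 0, 0, 0, 0, 0, 0, 0, 0, 0, 0, 0]
}}

```text
time_s: 17.2
tcp_pos: [0.5856, -0.1095, 0.0592]
eef_rot: [-172.9, 89.9, -4.6]
contact_force: [0.1, 1.2, 5.4]
gripper_width: 0.0483
```

Emit:
{"op": "play_rows", "data": {
  "series": [0, 0, 0, 0, 0, 0, 0, 0, 0, 0, 0, 0, 0, 0, 0, 0, 0, 0, 0, 0]
}}

```text
time_s: 17.62
tcp_pos: [0.5856, -0.1095, 0.0592]
eef_rot: [-173.0, 89.9, -4.7]
contact_force: [0.0, 1.1, 5.7]
gripper_width: 0.0482
```

```bash
python3 snap.py side 290 210 390 310 6 pics/t13.png; python3 mv.py
```

```text
now [ 0.5856 -0.1095  0.0592] jaw 168.33 t 17.67 F [-0.2  0.2  5.3] w 0.0485
```

View pics/t13.png

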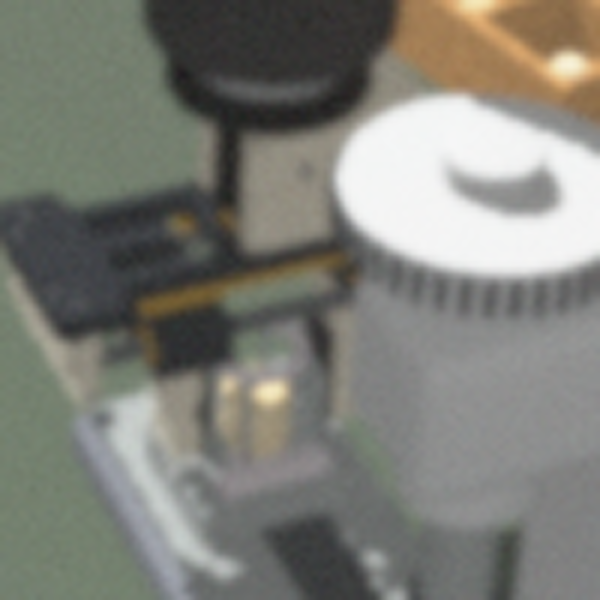

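Emit:
{"op": "play_rows", "data": {
  "series": [-0.002, 0, 0, 0, -0.004, 0, 0, 0, -0.004, 0, 0, 0, -0.004, 0, 0, 0, -0.004, 0, 0, 0]
}}

```text
time_s: 18.08
tcp_pos: [0.5851, -0.1095, 0.0769]
eef_rot: [-17.2, 90.0, 151.1]
contact_force: [3.0, -0.3, -4.8]
gripper_width: 0.0483
```

```bash
python3 snap.py side 290 210 390 310 6 pics/t14.png; python3 mv.py
```

```text
now [ 0.5851 -0.1096  0.0777] jaw 168.31 t 18.13 F [ 0.1  0.3 -2. ] w 0.0482
```

View pics/t14.png

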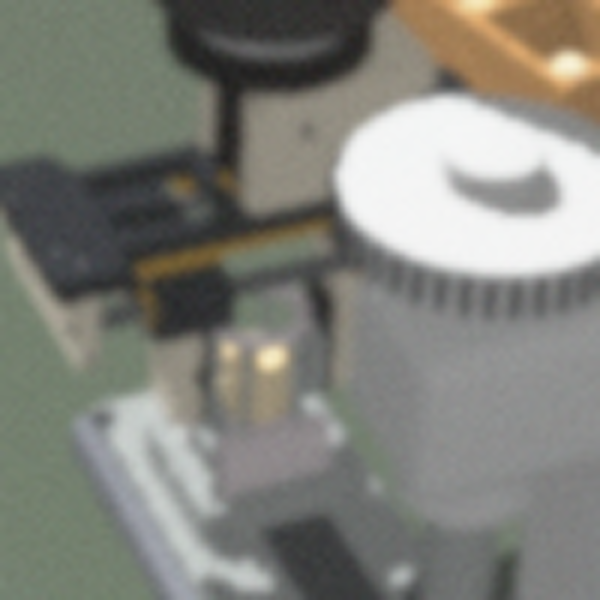

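Magazine rises freely with the gripper (block now visible above the seat). Continue to 100 mm.

Emit:
{"op": "play_rows", "data": {
  "series": [-0.007, 0, 0, 0, -0.008, 0, 0, 0, -0.008, 0, 0, 0, -0.008, 0, 0, 0, -0.008, 0, 0, 0]
}}

```text
time_s: 18.55
tcp_pos: [0.585, -0.1095, 0.1168]
eef_rot: [-158.3, 90.0, 10.0]
contact_force: [-0.6, -0.4, -3.0]
gripper_width: 0.0477
```

Emit:
{"op": "play_rows", "data": {
  "series": [-0.01, 0, 0, 0, -0.01, 0, 0, 0, -0.01, 0, 0, 0, -0.008, 0, 0, 0, -0.005, 0, 0, 0]
}}

```text
time_s: 18.97
tcp_pos: [0.5856, -0.1096, 0.1603]
eef_rot: [-167.6, 89.9, 0.7]
contact_force: [-0.4, 0.3, -2.6]
gripper_width: 0.0481
```

Emit:
{"op": "play_rows", "data": {
  "series": [0, 0, 0, 0, 0, 0, 0, 0, 0, 0, 0, 0, 0, 0, 0, 0, 0, 0, 0, 0]
}}

```text
time_s: 19.38
tcp_pos: [0.5848, -0.1096, 0.158]
eef_rot: [17.8, 89.9, -173.9]
contact_force: [-0.0, -0.2, -2.2]
gripper_width: 0.0481
```

Emit:
{"op": "play_rows", "data": {
  "series": [0, 0, 0, 0, 0, 0, 0, 0, 0, 0, 0, 0, 0, 0, 0, 0, 0, 0, 0, 0]
}}

```text
time_s: 19.8
tcp_pos: [0.5851, -0.1095, 0.1586]
eef_rot: [32.8, 90.0, -158.9]
contact_force: [-0.8, 0.7, -1.9]
gripper_width: 0.0478
```

```bash
python3 snap.py side 170 165 390 315 3 pics/t15.png; python3 snap.py side 290 190 390 290 6 pics/t16.png; python3 mv.py
```

```text
now [ 0.5851 -0.1095  0.1587] jaw 168.31 t 19.9 F [ 0.7  0.7 -2.6] w 0.0482
```

View pics/t15.png

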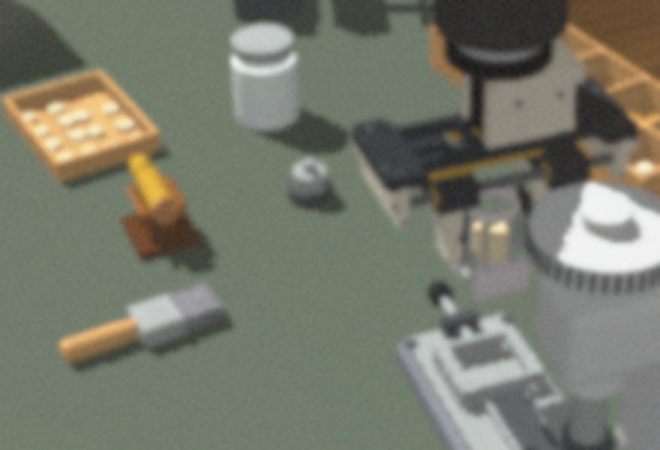

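View pics/t16.png

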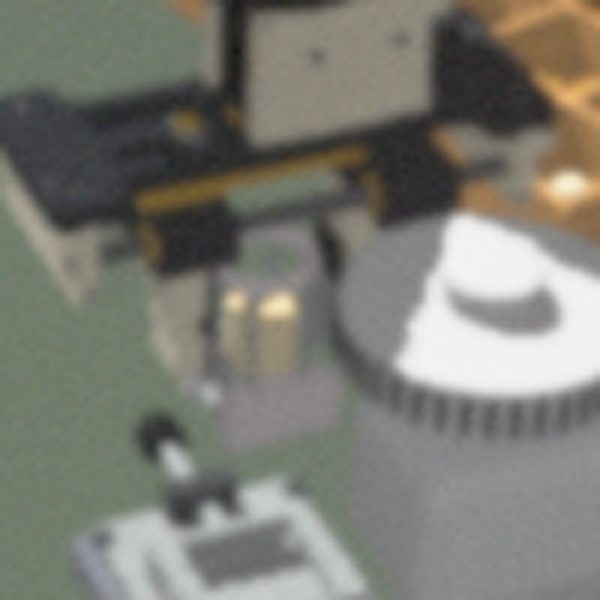

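```bash
python3 -c "
from plant import close_job
print(close_job())"
```

```text
the job is handed in; nothing more can be done
None
```

The job is handed in at about 20 s. The brass weight lies on its side in the cradle, and the gripper holds the magazine upright above its empty seat. The hand-in call gave no verdict.

- **Weight:** I lifted it out by the knob and stood its cork end in the trough. I pivoted it down in the grip, slid it back to the centre and let go. In the side camera it matched the centred position to within about 2 mm. The arm hid it from the top camera, so that view could not confirm it.
- **Magazine:** I pinched both catches with 30 N, and the measured opening was 48 mm, which means they are fully in. I then lifted it straight up about 99 mm. The last pictures show it upright and clear of the press, about 2.5 N hangs from the gripper, and the pose was steady.
- **Bystanders:** The tray, jar, die and hammer look unmoved in the last side picture. I did not measure their positions again. The brush and the loose wafers were outside that picture, but the arm worked well away from them.

No check failed.

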